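# Tip the front row of ball knobs from the counting tray into the fallen kit tin

### The arm

A 7-joint arm with a two-finger parallel gripper is mounted at the origin on the work surface. World frame = base frame: x ahead of the robot, y to its left, z up, the work surface at z = 0. Lengths are in m, angles in rad, forces in N, time in s.
With the tool pointing down it reaches from about 0.375 to 0.925 m from the base axis. Payload 3.1 kg.
Tool frame: the origin (TCP) lies midway between the tips of the shut fingers; the grasp point (between the pads) lies 19 mm behind it; z points along the fingers, y is the line along which they close (so a half turn about z gives the same grasp; the last joint's range is limited). The gripper opens to 85 mm and grips with 20 to 120 N. Pads are 22 mm wide; open, the fingers measure 114 mm over their backs; the gripper's body (76 mm by 85 mm) begins 54 mm behind the grasp point. The pads swing forward as they close: fully open they stand 13 mm farther back than shut.
Start: joints at [1.106, 0.383, 0.044, 1.598, -0.018, 1.161, -0.05], TCP at [0.233, -0.607, 0.231] pointing down, gripper open.
Joint ranges: [-2.61, 2.61], [-0.41, 2.15], [-1.48, 1.57], [0, 2.5], [-1.57, 4.71], [0.05, 1.97], [-2.85, 2.85]. Speed limits (rad/s): [2.79, 2.79, 3.14, 3.14, 3.14, 3.14, 3.14].

### API

Orientations are given as a rotation vector (axis times angle).
In Python, from workcell import r, effector, kinematics, camera, ticket, spotter gives the robot as it stands. Calls block until the motion is done:
- r.reach(position, orientation): joint-space move of the TCP to a pose.
- r.movel(position, orientation=None, max_speed=0.15, guard=None): straight line of the TCP; orientation=None keeps the orientation; max_speed is the mean speed in m/s. With guard (N) it stops when the force on the tool has changed by that much, and returns True; else False.
- r.set_joints(angles): joint-space move.
- effector.set_gripper(opening, squeeze=None): finger opening in m; squeeze is the grip in N (None keeps the last); returns when the fingers have stopped.
- r.pause(seconds).
- kinematics.ik(position, orientation): joint angles nearest the present ones, or None.
- r.state(): the state.
- camera(name): name is "side" or "top" or "wrist"; returns a dict with "pixels" (400x640x3 uint8, red, green, blue), "camera_matrix" (3x3 intrinsics, pixels), "world_from_camera" (4x4, takes a point from camera to world coordinates). Camera axes: x right, y down, z forward; pixel columns grow to the right and rows downward; lengths in m; the calibration is good to about 2 mm. The wrist camera is an equidistant fisheye: a pixel r from the principal point sees the ray r / f radians off the axis. A picture is of the moment at which its call begins. There is no depth.
A pose or a line that the arm cannot do raises r.PlanningError and nothing moves.
- ticket.finish_job(): hands the job in; it is judged then, once.
Trained networks look in a picture, given as the dict that the camera call returned (one of the last four; its "shot" number tells which), for a name from the list of things; names that differ only in an ending like _2 or _b are one class to them, and where a whole thing is asked for, a point or a joint stands for the part that bears it (a point fixed in the world has none). Each returns a list of dicts, best first, with "p" (0 to 1); they miss things now and then, are a little off and sometimes report something else, mostly with a low value. They report only what shows in the picture. A call takes as long as a camera call. They do not tell look-alikes from the thing itself.
- spotter.spot_in(name, picture): "location" ([x, y, z] in m, in the coordinates of the camera as it stood for that picture, good to about 4 mm: the middle of the surface that is visible of it).
- spotter.regions_of(name, picture): "mask" (400x640 bool, what is visible of it).
The state is a dict: "clock": time; "joint_pos": joint angles; "qvel": joint speeds; "joint_torque": joint torques, N m; "tcp_pos": TCP position; "eef_rot": TCP orientation; "ft_force": force on the tool from outside, world axes, zero at the start; "wrist_torque": the same for the moment, N m; "opening": finger opening in m; "grasp_force": force on a finger pad.
Only numpy, scipy, OpenCV 4.12 (cv2) and the standard library are available. Lean on these libraries where they do the work, as an engineer would, in place of code of your own. Each camera call takes 0.05 s, during which the arm holds its last target. There are 200 camera calls.

### The job

One of the three kit tins on the board has fallen over: stand it back up on its empty outline, square and in line with the other two. Then pick up the counting tray and tip it over that tin so that just the front row of three ball knobs rolls in and the two rows behind the lips stay put, without touching the knobs themselves. Set the tray down flat on the bench, off the board; set things down rather than dropping them, and leave the two full tins and the glue bottle as they stand.

Things in the scene. Friction and masses are not known exactly. Their poses are not given: they have to be found in the camera images.
- tin: The open, empty steel tin that has fallen over: 102 mm (its x) by 64 mm (its y) outside, 115 mm tall, walls and floor 3 mm, 0.13 to 0.2 kg. Origin at the centre of the outer face of its floor, z out of the mouth. At the start it lies on the board on a 64 x 115 mm side, mouth away from the fence (roughly to -y), its x axis pointing up; stood up from there, its x axis points to the fence
- tin_a: Standing tin of the same size with three knobs in it already; origin at the centre of its underside. Loose; a neighbour in the row
- tin_b: The other standing tin, same as tin_a
- board: Kitting board fixed to the bench: plywood 190 mm (its x) by 380 mm (its y), 8 mm thick, origin at the centre of its underside; its x axis points roughly to the world's +y. A fence 12 mm thick and 24 mm high (from the bench) runs along its +x edge. Three pencilled outlines of a tin's foot lie in a row along the board's y, 120 mm apart, each 110 mm (board x) by 72 mm (board y)
- tray: Loose wooden counting tray, 92 mm long (x) by 95 mm wide (y), 0.16 to 0.26 kg empty. Origin on its flat underside, which spans x -66 mm (open nose) to +26 mm (rear wall). Floor top at z 6 mm, cheeks 8 mm thick, 31 mm high. Knobs stand in three rows along y, at x -52 mm (front), -24 mm (middle) and +4 mm (rear). A handle rail spans it above the middle row
- tray_handle (a point): Centre of the tray's handle rail (tray x -22 mm, y 0, z 76 mm). The rail is 18 mm thick (tray x), 24 mm tall (z 64 to 88 mm) and 79 mm long (tray y) between two posts 28 mm wide, 8 mm thick and as high as the rail; the knobs' tops are at z 31 mm
- tray_nose (a point): Middle of the top edge of the nose (tray x -66 mm, y 0, z 9.5 mm), over which the front row leaves along tray -x. It is only a bevel rising 3.5 mm over the last 11 mm: knobs begin to roll over it when the nose is tipped about 18 degrees below level, and run off readily at 30 to 40
- bottle: Glue bottle, loose, standing, 64 mm across and 180 mm tall; origin at the centre of its underside
- slot0 (a point): Centre, on the board's top face, of the pencilled outline farthest from the robot; two of the three outlines hold standing tins, the third is the fallen tin's
- slot1 (a point): Centre, on the board's top face, of the pencilled outline in the middle; two of the three outlines hold standing tins, the third is the fallen tin's
- slot2 (a point): Centre, on the board's top face, of the pencilled outline nearest the robot; two of the three outlines hold standing tins, the third is the fallen tin's
- front0: Black ball knob, 25 mm across, 18 g, in the tray's front row; origin at its centre
- front1: Black ball knob, 25 mm across, 18 g, in the tray's front row; origin at its centre
- front2: Black ball knob, 25 mm across, 18 g, in the tray's front row; origin at its centre
- mid0: Black ball knob, 25 mm across, 18 g, in the tray's middle row; origin at its centre
- mid1: Black ball knob, 25 mm across, 18 g, in the tray's middle row; origin at its centre
- mid2: Black ball knob, 25 mm across, 18 g, in the tray's middle row; origin at its centre
- rear0: Black ball knob, 25 mm across, 18 g, in the tray's rear row; origin at its centre
- rear1: Black ball knob, 25 mm across, 18 g, in the tray's rear row; origin at its centre
- rear2: Black ball knob, 25 mm across, 18 g, in the tray's rear row; origin at its centre
- tray_lip (a point): Middle of the top edge of the front lip (tray x -38 mm, z 12 mm). Such a lip, 4 mm thick and 6 mm high over the floor, stands behind the front row and another (x -10 mm) behind the middle row; a knob rolls over a lip only if the nose is tipped more than about 55 degrees below level
Mind the look-alikes: they are no part of the job. Leave any purple look-alike of the tray alone.

How it is judged:
On the way, in this order (a step that is already met when the one before it is completed fails the run):
1. the fallen tin stands upright on its outline, square to the row (angle between tin's own z axis and vertical below 0.1 rad and (horizontal distance between tin and slot0 below 0.02 m or horizontal distance between tin and slot1 below 0.02 m or horizontal distance between tin and slot2 below 0.02 m) and z of tin in the frame of board below 0.013 m and angle between the x axis of tin and the x axis of board, either way round below 0.2 rad and linear speed of tin below 0.05 m/s), for 0.3 s.
2. the three front knobs are in that tin (x of front0 in the frame of tin between -0.051 and 0.051 m and y of front0 in the frame of tin between -0.032 and 0.032 m and z of front0 in the frame of tin between 0.005 and 0.09 m and x of front1 in the frame of tin between -0.051 and 0.051 m and y of front1 in the frame of tin between -0.032 and 0.032 m and z of front1 in the frame of tin between 0.005 and 0.09 m and x of front2 in the frame of tin between -0.051 and 0.051 m and y of front2 in the frame of tin between -0.032 and 0.032 m and z of front2 in the frame of tin between 0.005 and 0.09 m), for 0.2 s.
At the end, for the whole second after the job is handed in: The fallen tin stands upright (6 degrees) and square (11 degrees) within 20 mm of its outline's centre, the three front knobs in it; the tray lies flat on the bench, off the board, the six other knobs in it behind the front lip; all at rest (all of step 1 and all of step 2 and x of mid0 in the frame of tray between -0.039 and 0.02 m and y of mid0 in the frame of tray between -0.042 and 0.042 m and z of mid0 in the frame of tray between 0.012 and 0.032 m and x of mid1 in the frame of tray between -0.039 and 0.02 m and y of mid1 in the frame of tray between -0.042 and 0.042 m and z of mid1 in the frame of tray between 0.012 and 0.032 m and x of mid2 in the frame of tray between -0.039 and 0.02 m and y of mid2 in the frame of tray between -0.042 and 0.042 m and z of mid2 in the frame of tray between 0.012 and 0.032 m and x of rear0 in the frame of tray between -0.039 and 0.02 m and y of rear0 in the frame of tray between -0.042 and 0.042 m and z of rear0 in the frame of tray between 0.012 and 0.032 m and x of rear1 in the frame of tray between -0.039 and 0.02 m and y of rear1 in the frame of tray between -0.042 and 0.042 m and z of rear1 in the frame of tray between 0.012 and 0.032 m and x of rear2 in the frame of tray between -0.039 and 0.02 m and y of rear2 in the frame of tray between -0.042 and 0.042 m and z of rear2 in the frame of tray between 0.012 and 0.032 m and height (world z) of tray below 0.006 m and angle between tray's own z axis and vertical below 0.05 rad and linear speed of tray below 0.03 m/s); the robot touches nothing.
It fails at once if a full tin is shifted by more than 15 mm or tipped (distance of any of tin_a, tin_b from where it was at the start of the episode above 0.015 m or angle between any of tin_a, tin_b's own z axis and vertical above 0.2 rad).
It fails at once if the glue bottle is shifted by more than 20 mm or tipped (distance of bottle from where it was at the start of the episode above 0.02 m or angle between bottle's own z axis and vertical above 0.2 rad).
It fails at once if the gripper's fingers touch a knob (contact force between the fingers and front0 above 0.5 N or contact force between the fingers and front1 above 0.5 N or contact force between the fingers and front2 above 0.5 N or contact force between the fingers and mid0 above 0.5 N or contact force between the fingers and mid1 above 0.5 N or contact force between the fingers and mid2 above 0.5 N or contact force between the fingers and rear0 above 0.5 N or contact force between the fingers and rear1 above 0.5 N or contact force between the fingers and rear2 above 0.5 N).
It fails at once if the tin or the tray is dropped or flung (faster than 1.2 m/s) (linear speed of any of tin, tray above 1.2 m/s).
It also fails if it takes over 72 s, if anything falls off the work surface, if the arm or the gripper's body presses on something with over 40 N, if the wrist force passes 120 N, or if a joint passes its speed limit or range.

## Working session

There is one attempt and no reset: what is moved stays moved. The work goes in short steps, each a Python script; the robot and the scene stay as the last script left them, time stands still between calls to the robot, and variables do not carry over. Pictures are saved under pics/ and viewed, at most 10 in all, crops included, and the job is handed in when it is done.

```bash
mkdir -p pics; ls; cat > h.py <<'E'
import numpy as np, cv2
from scipy.spatial.transform import Rotation as R
from workcell import r, effector, kinematics, camera, ticket, spotter
def save(p,n): cv2.imwrite('pics/'+n,cv2.cvtColor(p['pixels'],cv2.COLOR_RGB2BGR))
def spot(name,p):
    T=p['world_from_camera']
    return [(np.round(T[:3,:3]@np.array(d['location'])+T[:3,3],4).tolist(),round(d['p'],2)) for d in spotter.spot_in(name,p)]
def onplane(p,uv,z):
    K=p['camera_matrix'];T=np.array(p['world_from_camera'])
    uv=np.atleast_2d(uv).astype(float)
    d=(T[:3,:3]@np.linalg.inv(K)@np.c_[uv,np.ones(len(uv))].T).T
    return T[:3,3]+d*((z-T[2,3])/d[:,2:])
def rot(xa,za):
    xa=np.array(xa,float);za=np.array(za,float);za/=np.linalg.norm(za);xa-=za*(xa@za);xa/=np.linalg.norm(xa)
    return R.from_matrix(np.c_[xa,np.cross(za,xa),za]).as_rotvec()
E
python3 - <<'E'
from h import *
for n in ('top','side'):
    p=camera(n); save(p,n+'0.png')
    print(n,np.round(p['world_from_camera'],3).tolist(),np.round(p['camera_matrix'],1).tolist())
    for o in ('tin','board','tray','tray_handle','bottle','front0','slot0'):
        print(o,spot(o,p))
E
```

```text
pics
top [[0.005, -0.995, 0.098, 0.439], [-1.0, -0.006, -0.01, -0.093], [0.011, -0.098, -0.995, 1.014], [0.0, 0.0, 0.0, 1.0]] [[361.1, 0.0, 319.3], [0.0, 361.1, 198.8], [0.0, 0.0, 1.0]]
tin [([0.4373, 0.0943, 0.111], 0.71), ([0.6716, 0.1714, 0.0698], 0.69)]
board [([0.5088, 0.1098, 0.0081], 0.94)]
tray [([0.5571, -0.2891, 0.0273], 0.98), ([0.3769, -0.3097, 0.0161], 0.66), ([0.4335, 0.096, 0.1092], 0.25)]
tray_handle [([0.3761, -0.3091, 0.013], 0.97), ([0.5571, -0.2874, 0.0291], 0.75)]
bottle [([0.4375, -0.1274, 0.1222], 0.97), ([0.5607, -0.2885, 0.0272], 0.69)]
front0 [([0.5303, -0.2795, 0.0322], 0.47), ([0.5202, -0.3031, 0.0257], 0.45)]
slot0 [([0.5051, 0.1076, 0.0107], 0.87)]
side [[0.999, -0.047, 0.015, 0.505], [-0.045, -0.755, 0.654, -0.641], [-0.02, -0.654, -0.757, 0.69], [0.0, 0.0, 0.0, 1.0]] [[394.8, 0.0, 325.4], [0.0, 394.8, 198.0], [0.0, 0.0, 1.0]]
tin [([0.4373, 0.088, 0.1091], 0.87), ([0.6668, 0.1091, 0.0849], 0.83), ([0.5513, 0.1045, 0.084], 0.67), ([0.4442, -0.1543, 0.104], 0.31)]
board [([0.5567, 0.0949, 0.0098], 0.74), ([0.5336, -0.2626, 0.0254], 0.24)]
tray [([0.3867, -0.3199, 0.0279], 0.84), ([0.5609, -0.308, 0.0294], 0.63)]
tray_handle [([0.384, -0.3218, 0.032], 0.85), ([0.5603, -0.3119, 0.0328], 0.79), ([0.5891, -0.2767, 0.0281], 0.56)]
bottle [([0.4411, -0.1547, 0.0986], 0.89), ([0.5598, -0.313, 0.0283], 0.28)]
front0 [([0.5328, -0.2647, 0.025], 0.55), ([0.5193, -0.3112, 0.0273], 0.42)]
slot0 [([0.5468, 0.0958, 0.009], 0.94), ([0.5285, -0.2891, 0.0269], 0.53), ([0.5551, 0.1065, 0.083], 0.17)]
```

View pics/top0.png

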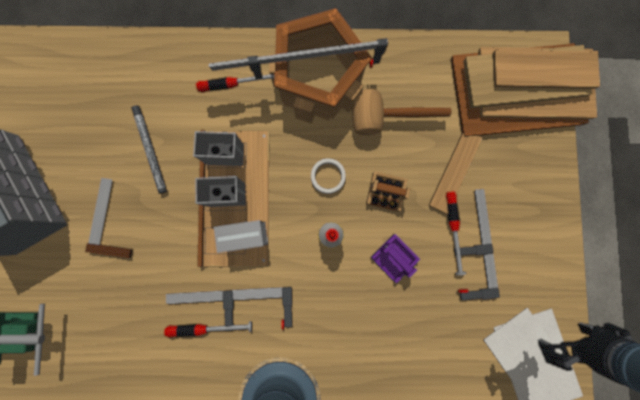

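View pics/side0.png

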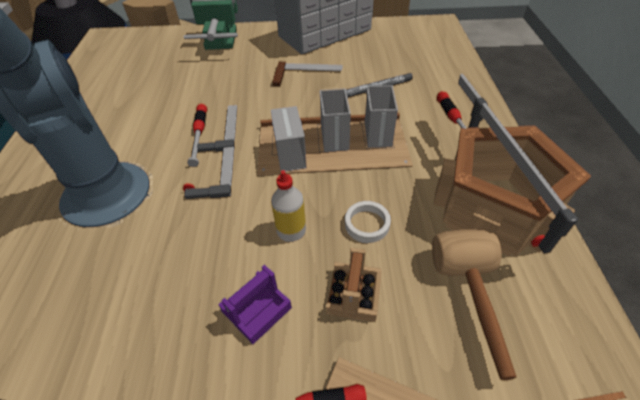

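Top view: standing tins at about (219,148) and (220,190), the fallen one at (240,236) in the slot nearest the robot, fence on the left. The real tray is at (386,193), the purple one at (397,258), and the bottle at (331,235). Next I'll zoom in.

```bash
python3 - <<'E'
from h import *
a=cv2.imread('pics/top0.png');b=cv2.imread('pics/side0.png')
L=cv2.resize(a[122:277,182:284],None,fx=3.8,fy=3.8,interpolation=cv2.INTER_CUBIC)
M=cv2.resize(a[165:220,350:422],None,fx=5.4,fy=5.4,interpolation=cv2.INTER_CUBIC)
N=cv2.resize(b[240:325,310:395],None,fx=3.4,fy=3.4,interpolation=cv2.INTER_CUBIC)
c=np.zeros((600,800,3),np.uint8);c[:L.shape[0],:L.shape[1]]=L;c[:M.shape[0],400:400+M.shape[1]]=M;c[302:302+N.shape[0],400:400+N.shape[1]]=N[:298]
cv2.imwrite('pics/crop1.png',c)
E
```

```text
(no output)
```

View pics/crop1.png

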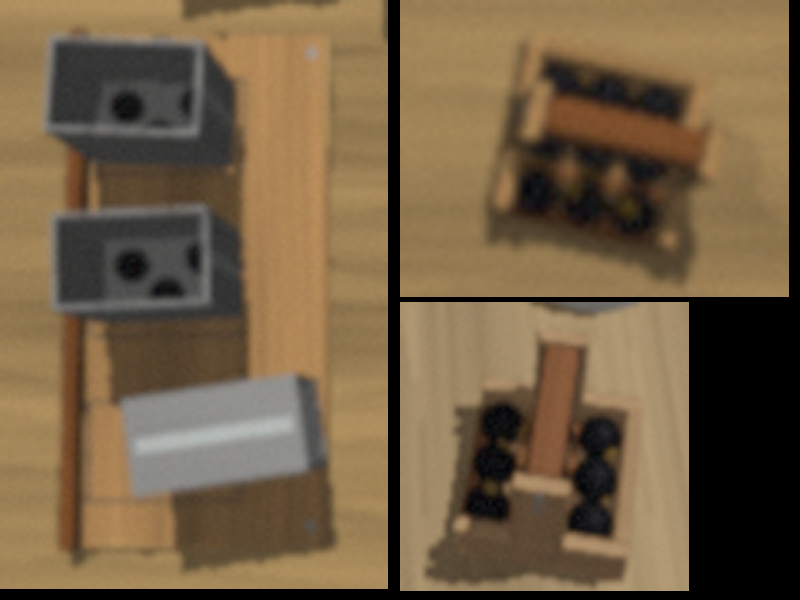

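```bash
python3 - <<'E'
from h import *
p=camera('top')
def g(pts,z,o=(182,122),s=3.8,):
    w=onplane(p,(np.array(pts,float)-0.0)/s+np.array(o)-0.5+0.5/s,z); return np.round(w[:,:2],4).tolist()
print('board R corners',g([(329,36),(331,547)],.008))
print('fence top edges L/R far,near', g([(62,548),(78,548),(68,205),(84,205)],.024))
for n,c in(('a',[(50,38),(203,42),(200,135),(47,132)]),('b',[(56,212),(210,207),(207,303),(55,308)])):
    w=np.array(g(c,.123)); print(n,w.tolist(),w.mean(0))
c=[(124,400),(298,377),(308,468),(134,494)]
w=np.array(g(c,.110));print('fallen top',w.tolist(),w.mean(0),np.linalg.norm(np.diff(w,axis=0),axis=1))
print('slot2 corner lines', g([(84,401),(84,500),(170,497)],.008))
print('handle top ends', g([(545,92),(538,135),(708,127),(703,170)],.088,o=(350-400/5.4,165),s=5.4))
print('bottle',spot('bottle',p))
ps=camera('side')
K=ps['camera_matrix']
for n in('tray_handle','tray','tin'):
    for q in(p,ps):
        for d in spotter.regions_of(n,q):
            m=d['mask'].astype(np.uint8); v,u=np.nonzero(m); print(n,q is p,round(d['p'],2),m.sum(),round(u.mean(),1),round(v.mean(),1),cv2.minAreaRect(np.c_[u,v].astype(np.float32)))
E
```

```text
board R corners [[0.7316, 0.0433], [0.3536, 0.0349]]
fence top edges L/R far,near [[0.3535, 0.2235], [0.3536, 0.2122], [0.5997, 0.2284], [0.5997, 0.2168]]
a [[0.6954, 0.2123], [0.6935, 0.1111], [0.6308, 0.1114], [0.6321, 0.2119]] [0.66295  0.161675]
b [[0.5789, 0.2039], [0.5829, 0.1035], [0.5197, 0.1038], [0.5159, 0.2022]] [0.54935 0.15335]
fallen top [[0.4568, 0.1592], [0.4724, 0.0457], [0.4131, 0.0379], [0.3958, 0.1506]] [0.434525 0.09835 ] [0.11456705 0.05981078 0.11402009]
slot2 corner lines [[0.4579, 0.2166], [0.3865, 0.214], [0.3889, 0.152]]
handle top ends [[0.5763, -0.2504], [0.5555, -0.2468], [0.5598, -0.3286], [0.5391, -0.3258]]
bottle [([0.4403, -0.1274, 0.1198], 0.92)]
tray_handle True 0.71 1338 395.7 258.0 ((396.75006103515625, 259.2500305175781), (42.42640686035156, 34.64822769165039), 45.0)
tray_handle True 0.69 732 388.7 188.9 ((388.92413330078125, 191.32864379882812), (40.324806213378906, 34.25360107421875), 12.994616508483887)
tray_handle False 0.9 3170 256.4 304.4 ((257.41339111328125, 302.4255065917969), (54.74062728881836, 65.84522247314453), 47.045406341552734)

[... 799 characters left out ...]
(220.18453979492188, 191.05978393554688), (29.651201248168945, 49.403533935546875), 87.39744567871094)
tin True 0.61 1567 218.6 147.9 ((219.0, 148.0), (50.0, 34.0), 0.0)
tin False 0.88 1771 288.8 137.6 ((289.0962829589844, 137.50547790527344), (64.46012115478516, 29.470155715942383), 79.2156982421875)
tin False 0.81 1749 380.1 115.4 ((380.5445556640625, 115.0544662475586), (32.13970184326172, 61.89131546020508), 5.710592269897461)
tin False 0.75 1764 335.0 119.2 ((335.4896545410156, 119.32414245605469), (62.362789154052734, 30.065675735473633), 86.633544921875)
tin False 0.19 4727 333.9 149.2 ((332.6522521972656, 143.1894989013672), (56.287254333496094, 154.3190155029297), 86.76029968261719)
```

```bash
cat >> h.py <<'E'
def pose(G,yaw_dir,th,sg):
    """tool pose with grasp point at G, closing axis horizontal = sg*yaw_dir rotated; th=tilt about it. tool z = s*m - c*up, m=perp (ccw) of yaw_dir"""
    a=np.array([yaw_dir[0],yaw_dir[1],0.]);a/=np.linalg.norm(a);m=np.cross([0,0,1.],a)
    z=np.sin(th)*m-np.cos(th)*np.array([0,0,1.]);y=sg*a;x=np.cross(y,z)
    return np.array(G)+.019*z, R.from_matrix(np.c_[x,y,z]).as_rotvec()
E
python3 - <<'E'
from h import *
s=r.state();print(np.round(R.from_rotvec(s['eef_rot']).as_matrix(),2).tolist(),s['opening'])
a=np.array([.99,.144]);d=np.radians
tz=np.array([.144,-.99,0])
T0=np.array([.4345,.0984,.059])  # centre of lying tin
for sg in(1,-1):
  for th in (20,30,40):
    out=[]
    G=T0+np.array([0,0,.033])-tz*0.0025
    for dz in(.15,0):
        out.append(kinematics.ik(*pose(G+[0,0,dz],a,d(th),sg)))
    for k in(0,.33,.67,1):
        yaw=np.array([1,.022])
        out.append(kinematics.ik(*pose([.4215,.157+.033,.068+.1],yaw if k else a,d(th-90*k),sg)))
    out.append(kinematics.ik(*pose([.4215,.157+.033,.068],yaw,d(th-90),sg)))
    print(sg,th);print([None if q is None else np.round(q,2).tolist() for q in out])
# tray
u=np.array([.97,-.24])
for sg in(1,-1):
    print('tray',sg)
    Hc=[.558,-.288,.076]
    # closing axis along tray x; tip nose down about tray y
    def tp(G,u,t):
        u=np.r_[u/np.linalg.norm(u),0];z=np.sin(t)*u-np.cos(t)*np.array([0,0,1]);y=sg*(np.cos(t)*u+np.sin(t)*np.array([0,0,1]))
        return np.array(G)+.019*z,R.from_matrix(np.c_[np.cross(y,z),y,z]).as_rotvec()
    for G,uu,t in((Hc,u,0),([.558,-.288,.3],u,0),([.48,.157,.25],np.array([1,.022]),0),([.45,.157,.25],np.array([1,.022]),d(25)),([.45,.157,.25],np.array([1,.022]),d(40))):
        q=kinematics.ik(*tp(G,uu,t));print(None if q is None else np.round(q,2).tolist())
E
```

```text
[[0.93, 0.36, -0.0], [0.36, -0.93, 0.0], [0.0, -0.0, -1.0]] 0.08530325137248018
1 20
[[0.64, 0.07, -0.74, 2.06, -0.34, 1.07, 0.22], [0.55, 0.36, -0.7, 2.17, -0.19, 0.71, 0.17], [0.53, 0.22, -0.88, 2.13, -0.24, 0.82, -0.03], [0.38, 0.39, -1.13, 2.03, 0.53, 1.12, -0.99], [-0.03, 0.66, -1.0, 1.87, 0.84, 1.67, -1.35], [-0.61, 0.75, -0.39, 1.76, 0.78, 1.89, -1.32], [-0.41, 1.02, -0.67, 1.71, 0.95, 1.96, -1.54]]
1 30
[[0.68, 0.13, -0.69, 2.06, -0.49, 1.11, 0.39], [0.6, 0.41, -0.64, 2.16, -0.41, 0.77, 0.44], [0.58, 0.26, -0.82, 2.15, -0.46, 0.83, 0.24], [0.44, 0.27, -1.03, 2.07, 0.28, 0.94, -0.73], [-0.06, 0.47, -0.84, 1.93, 0.67, 1.42, -1.18], [-0.24, 0.81, -0.87, 1.78, 0.91, 1.96, -1.45], [-0.19, 1.06, -0.93, 1.77, 1.05, 1.96, -1.59]]
1 40
[[0.73, 0.2, -0.67, 2.06, -0.61, 1.16, 0.53], [0.65, 0.49, -0.61, 2.13, -0.55, 0.85, 0.65], [0.62, 0.32, -0.77, 2.15, -0.64, 0.88, 0.47], [0.47, 0.2, -0.93, 2.12, -0.0, 0.83, -0.42], [0.25, 0.49, -1.12, 1.97, 0.69, 1.33, -1.17], [-0.22, 0.68, -0.82, 1.83, 0.83, 1.76, -1.36], [-0.09, 1.01, -1.02, 1.83, 1.06, 1.84, -1.57]]
-1 20
[None, [0.19, 0.29, -0.31,
[... 661 characters left out ...]
6, 0.93, -2.32], [0.21, 0.24, -0.32, 2.17, -0.8, 0.95, -2.55], [0.71, 0.31, -1.22, 2.11, 0.17, 0.84, 2.58], [0.32, 0.58, -1.24, 1.97, 0.77, 1.39, 1.91], [-0.08, 0.8, -1.04, 1.83, 0.93, 1.88, 1.7], [-0.07, 1.02, -1.04, 1.83, 1.07, 1.86, 1.56]]
tray 1
[0.64, 0.56, -0.29, 1.76, 0.21, 0.85, 0.01]
[0.66, 0.32, -0.3, 1.58, 0.1, 1.25, 0.09]
[0.53, 0.24, -1.02, 1.9, 0.22, 1.12, -0.56]
[0.77, -0.29, -1.14, 2.23, -0.17, 0.63, -0.27]
[0.37, -0.31, -0.9, 2.4, 0.32, 0.35, -0.83]
tray -1
[-0.46, 1.14, 1.36, 1.81, -1.18, 1.28, -2.14]
[-0.5, 0.69, 1.38, 1.64, -0.69, 1.4, -2.42]
[0.68, 0.32, -1.23, 1.9, 0.33, 1.15, 2.49]
[-1.08, -0.22, 0.46, 2.29, 0.51, 0.74, 2.23]
[-0.73, -0.25, 0.04, 2.44, 0.89, 0.55, 1.8]
```

```bash
python3 - <<'E'
from h import *
r.reach([.45,.05,.45],rot([0,1,0],[0,0,-1]))
p=camera('wrist');save(p,'w1.png')
print(np.round(p['world_from_camera'],3).tolist(),p['camera_matrix'].tolist(),r.state()['clock'])
for n in('tin','slot2','slot0'):print(n,spot(n,p))
E
```

```text
[[1.0, -0.002, -0.002, 0.451], [-0.002, -0.958, -0.286, 0.123], [-0.001, 0.286, -0.958, 0.592], [0.0, 0.0, 0.0, 1.0]] [[309.70691628693146, 0.0, 322.1802998888438], [0.0, 309.70691628693146, 202.91280644294372], [0.0, 0.0, 1.0]] 3.8667
tin [([0.683, 0.1637, 0.0719], 0.97), ([0.4384, 0.1032, 0.1096], 0.78), ([0.5013, 0.1129, 0.0101], 0.2)]
slot2 [([0.5023, 0.1142, 0.0116], 0.95)]
slot0 [([0.5023, 0.1142, 0.0116], 0.95)]
```

View pics/w1.png

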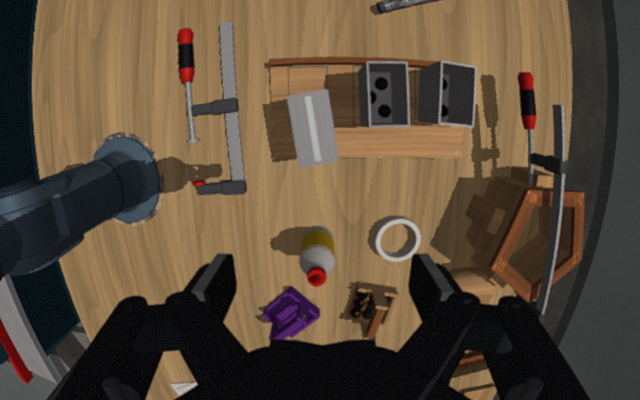

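Wrist view: fallen tin at (312,128), tin_b at (383,95), tin_a at (447,95), with the slot outline showing near (305,72). I'll zoom there for the outline.

```bash
python3 - <<'E'
from h import *
a=cv2.imread('pics/w1.png');cv2.imwrite('pics/w1c.png',cv2.resize(a[50:176,262:402],None,fx=4.7,fy=4.7,interpolation=cv2.INTER_CUBIC))
E
```

```text
(no output)
```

View pics/w1c.png

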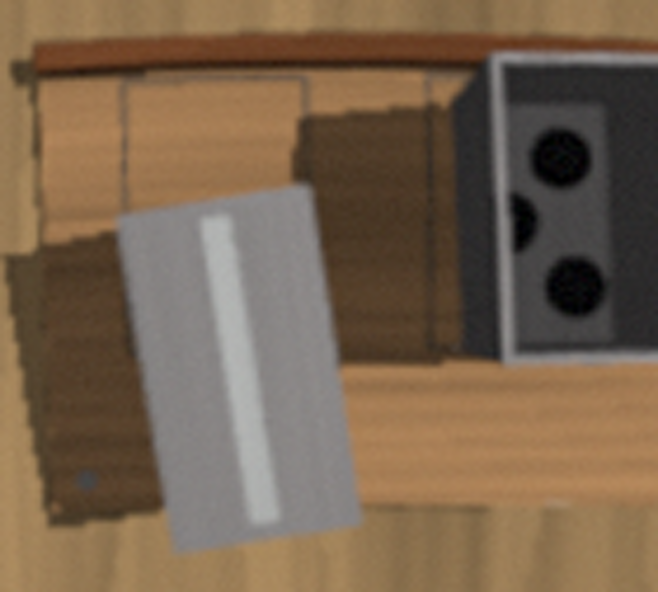

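```bash
cat >> h.py <<'E'
def fish(T,K,uv,z):
    T=np.array(T);uv=np.atleast_2d(uv).astype(float);f=K[0][0]
    d=uv-np.array([K[0][2],K[1][2]]);rr=np.linalg.norm(d,axis=1);t=rr/f
    ray=np.c_[d/rr[:,None]*np.sin(t)[:,None],np.cos(t)]@T[:3,:3].T
    return T[:3,3]+ray*((z-T[2,3])/ray[:,2:])
E
python3 - <<'E'
from h import *
p=camera('wrist');f=lambda c,z:np.round(fish(p['world_from_camera'],p['camera_matrix'],np.array(c)/4.7+np.array([262,50])-.5+.5/4.7,z)[:,:2],4)
o=f([(124,82),(306,76),(125,210),(429,76),(432,355)],.008);print(o)
t=f([(118,216),(310,184),(361,522),(176,552)],.110);print(t,t.mean(0),np.linalg.norm(np.diff(t,axis=0),axis=1))
print(f([(42,75),(50,520)],.008))
b=f([(495,55),(510,358)],.123);print(b)
E
```

```text
[[0.3867 0.2121]
 [0.4585 0.2135]
 [0.3869 0.16  ]
 [0.507  0.2142]
 [0.5087 0.1012]]
[[0.3957 0.1516]
 [0.4583 0.1615]
 [0.4755 0.0489]
 [0.4134 0.0388]] [0.435725 0.1002  ] [0.06337799 0.1139061  0.06291598]
[[0.3539 0.2164]
 [0.3541 0.0348]]
[[0.517  0.2041]
 [0.5225 0.1051]]
```

```bash
cat > g1.py <<'E'
from h import *
d=np.radians
tz=np.array([.154,-.988,0]);a=np.array([.988,.154])
G=np.array([.4354,.0997,.059+.035])+tz*.0025
th=35
r.reach(*pose(G+[0,0,.14],a,d(th),1))
r.movel(*pose(G,a,d(th),1),max_speed=.12,guard=8) and print('HIT')
effector.set_gripper(.05,squeeze=70)
s=r.state();print(s['opening'],s['grasp_force'],s['ft_force'],s['clock'],s['tcp_pos'],pose(G,a,d(th),1)[0])
r.movel(*pose(G+[0,0,.10],a,d(th),1),max_speed=.12)
s=r.state();print(s['opening'],s['grasp_force'],s['ft_force'],s['clock'])
p=camera('side');save(p,'s2.png')
E
python3 g1.py
```

```text
0.06323925693332672 77.01037555932999 [-1.6676897  -2.2120447   5.34674665] 6.6667 [0.43473374 0.10769928 0.07932231] [0.4341066  0.10799793 0.07843611]
0.06312569469693748 76.66525483131409 [-0.55905507  0.29518132 -2.875719  ] 7.65
```

View pics/s2.png

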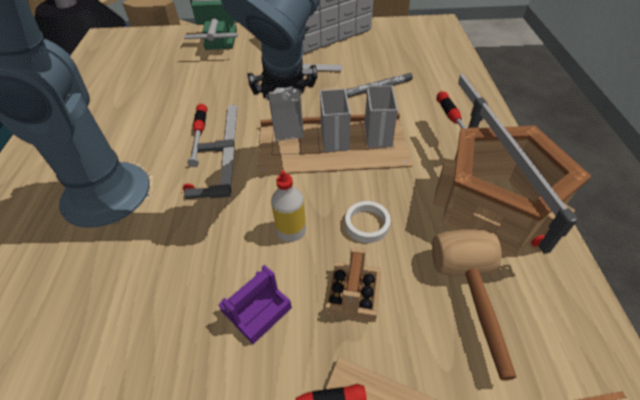

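The tin (288,112) is held and lifted, and the bottle and neighbouring tins haven't moved. Next I'll rotate it upright, lower it and release.

```bash
cat > g2.py <<'E'
from h import *
d=np.radians
a0=np.array([.988,.154]);b=np.array([1,.022]);b/=np.linalg.norm(b)
m=np.array([-b[1],b[0],0])
S=np.array([.4236,.158,.008]); Gf=S+m*.035+[0,0,.060]
G0=np.array([.4354,.0997,.094])+np.array([.154,-.988,0])*.0025+[0,0,.10]
G1=Gf+[0,0,.10]
for k in np.linspace(0,1,7)[1:]:
    r.movel(*pose(G0+(G1-G0)*k,a0+(b-a0)*k,d(35-90*k),1),max_speed=.15)
s=r.state();print(s['opening'],s['clock'],s['tcp_pos'])
r.movel(*pose(Gf+[0,0,.015],b,d(-55),1),max_speed=.1)
h=r.movel(*pose(Gf-[0,0,.004],b,d(-55),1),max_speed=.03,guard=6)
s=r.state();print(h,s['opening'],s['ft_force'],s['clock'],s['tcp_pos']-pose(Gf,b,d(-55),1)[0])
p=camera('side');save(p,'s3.png')
E
python3 g2.py
```

```text
0.06339410097331148 10.4083 [0.42379303 0.175659   0.15740169]
True 0.06323631463626024 [0.42575196 1.07195959 4.89686737] 11.9667 [-9.71591520e-05 -5.56077168e-05 -1.43057602e-03]
```

View pics/s3.png

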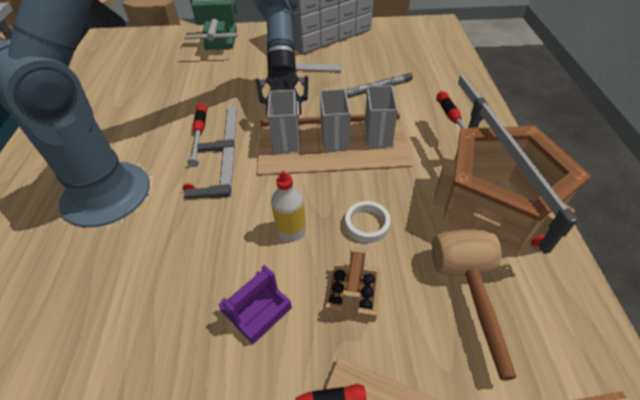

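The tin stands in line with the others at (283,120), and it touched down at the expected height. Now I'll release, back off and measure the tin and tray.

```bash
cat > g3.py <<'E'
from h import *
effector.set_gripper(.085)
s=r.state();z=R.from_rotvec(s['eef_rot']).as_matrix()[:,2];P=np.array(s['tcp_pos'])
r.movel(P-.11*z,max_speed=.12)
r.movel(P-.11*z+[0,0,.15],max_speed=.25)
u=np.array([.97,-.24])
r.reach([.50,-.04,.42],rot([0,1,0],[0,0,-1]))
print(r.state()['clock'])
p=camera('wrist');save(p,'w2.png')
q=camera('top')
for n in('tin','tray','tray_handle','bottle'):print(n,spot(n,p),spot(n,q))
a=cv2.imread('pics/w2.png');save(q,'t2.png');b=cv2.imread('pics/t2.png')
c=np.zeros((600,800,3),np.uint8)
c[:,:420]=cv2.resize(a[40:190,260:365],(420,600),interpolation=cv2.INTER_CUBIC)
c[:,420:]=cv2.resize(a[215:365,330:425],(380,600),interpolation=cv2.INTER_CUBIC)
cv2.imwrite('pics/w2c.png',c);np.savez('w2.npz',T=p['world_from_camera'],K=p['camera_matrix'])
E
python3 g3.py
```

```text
15.5667
tin [([0.5545, 0.1684, 0.0545], 0.91), ([0.6756, 0.1637, 0.0746], 0.88), ([0.4158, 0.1686, 0.0589], 0.68), ([0.5587, -0.2786, 0.0322], 0.24)] []
tray [([0.3832, -0.3018, 0.0265], 0.62), ([0.5616, -0.2753, 0.0283], 0.56)] [([0.5568, -0.2929, 0.0285], 0.88), ([0.3765, -0.3052, 0.0132], 0.78)]
tray_handle [([0.3756, -0.307, 0.0283], 0.89), ([0.5562, -0.2753, 0.0325], 0.88)] [([0.5583, -0.2881, 0.0273], 0.7), ([0.3747, -0.3084, 0.012], 0.68)]
bottle [([0.447, -0.1188, 0.1156], 0.68)] [([0.4418, -0.13, 0.1205], 0.83)]
```

View pics/w2c.png

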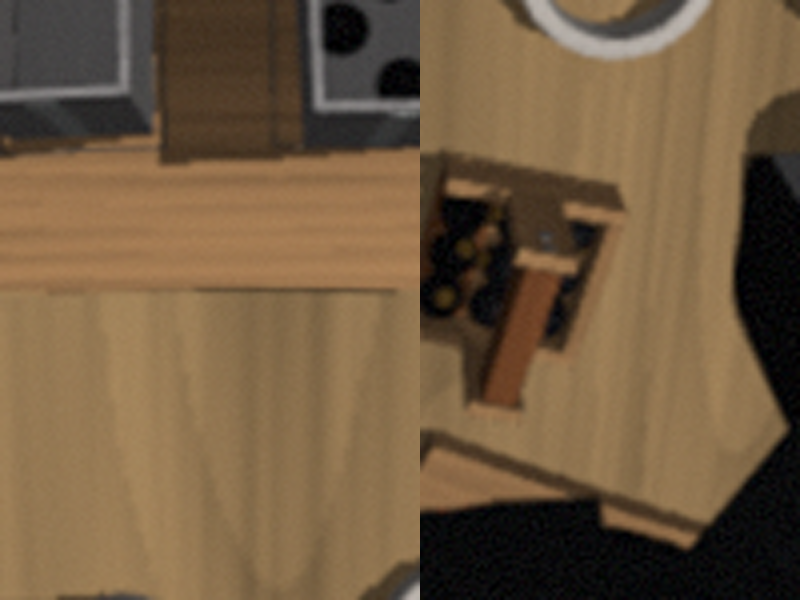

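Right panel: the tray rail runs from about (542,268) to (502,403). Left panel: the stood tin's rim corner is at (127,94). I'll compute both.

```bash
python3 - <<'E'
from h import *
n=np.load('w2.npz')
f=lambda c,o,z:np.round(fish(n['T'],n['K'],np.array(c,float)/4+np.array(o)-.375,z)[:,:2],4)
print('tin rim',f([(127,94),(0,102),(127,10)],(260,40),.123)); print('tin_b corner',f([(316,108)],(260,40),.123))
t=f([(525-420,268),(557-420,270),(485-420,402),(519-420,406)],(330,215),.088);print('rail',t,t.mean(0),t[0]-t[2],t[1]-t[3])
print('cheek/front far corner etc z.031',f([(625-420,215)],(330,215),.031))
E
```

```text
tin rim [[0.4554 0.1083]
 [0.4104 0.1073]
 [0.4552 0.1393]]
tin_b corner [[0.5209 0.103 ]]
rail [[ 0.559  -0.2496]
 [ 0.5734 -0.2509]
 [ 0.5442 -0.3245]
 [ 0.5605 -0.3273]] [ 0.559275 -0.288075] [0.0148 0.0749] [0.0129 0.0764]
cheek/front far corner etc z.031 [[ 0.6142 -0.2547]]
```

```bash
cat >> h.py <<'E'
def tp(G,u,t):
    u=np.r_[np.array(u)/np.linalg.norm(u),0];k=np.array([0,0,1.]);z=np.sin(t)*u-np.cos(t)*k;y=np.cos(t)*u+np.sin(t)*k
    return np.array(G)+.019*z,R.from_matrix(np.c_[np.cross(y,z),y,z]).as_rotvec()
U0=np.array([.981,-.194]);U1=np.array([1,.022])/np.hypot(1,.022);H0=np.array([.5585,-.288,.076])
def pourH(t,off=.015,zc=.135,S=(.4228,.158)):
    u=np.r_[U1,0];k=np.array([0,0,1.]);N=np.r_[S,0]+off*u+[0,0,zc]
    return N+.044*(np.cos(t)*u+np.sin(t)*k)+.076*(-np.sin(t)*u+np.cos(t)*k)
E
cat > g4.py <<'E'
from h import *
r.reach(*tp(H0+[0,0,.12],U0,0))
print('hit',r.movel(*tp(H0,U0,0),max_speed=.1,guard=6))
effector.set_gripper(.010,squeeze=70)
s=r.state();print(s['opening'],s['grasp_force'],s['clock'],s['tcp_pos'])
r.movel(*tp(H0+[0,0,.03],U0,0),max_speed=.04)
s=r.state();print(s['opening'],s['ft_force'],s['wrist_torque'])
r.movel(*tp(H0+[0,0,.224],U0,0),max_speed=.12)
Ht=pourH(0,zc=.20)
r.movel(*tp([.57,-.07,.30],(U0+U1)/2,0),max_speed=.12)
r.movel(*tp(Ht+[0,0,.02],U1,0),max_speed=.12)
s=r.state();print(s['clock'],s['opening'])
p=camera('side');save(p,'s4.png');q=camera('wrist');save(q,'w4.png')
E
python3 g4.py
python3 - <<'E'
import cv2,numpy as np
a=cv2.imread('pics/s4.png')[20:190,220:420];b=cv2.imread('pics/w4.png')
c=np.zeros((600,800,3),np.uint8);c[:340,:400]=cv2.resize(a,(400,340));c[:250,400:]=cv2.resize(b,(400,250));c[340:,:400]=cv2.resize(cv2.imread('pics/s4.png'),(400,260))
cv2.imwrite('pics/c4.png',c)
E
```

```text
hit False
0.01685672205315729 71.33738994598389 19.3667 [ 0.55904348 -0.28811864  0.05721123]
0.016920975170752632 [ 0.50943961 -0.49232703 -4.53943197] [ 0.01975673 -0.04036749  0.00260929]
26.2 0.016832353664244362
```

View pics/c4.png

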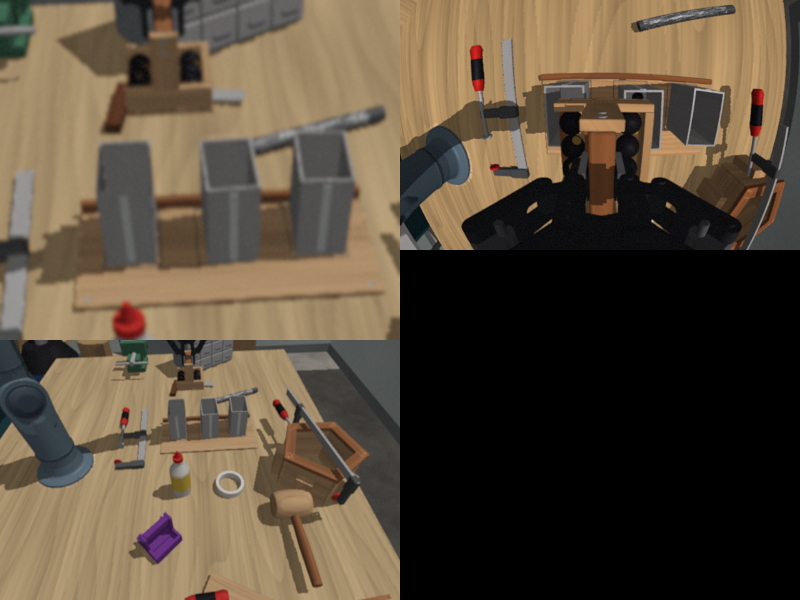

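The tray is level above the tin: nose to the left, knobs all seated, tins and bottle unmoved. Time to pour.

```bash
cat > g5.py <<'E'
from h import *
d=np.radians
r.movel(*tp(pourH(0,zc=.14),U1,0),max_speed=.1)
for t in(6,12,18,22,26,30,34,38):
    r.movel(*tp(pourH(d(t)),U1,d(t)),max_speed=.06)
    f=r.state()['ft_force'];print(t,np.round(f,2),round(r.state()['clock'],1))
r.pause(.8);print(r.state()['ft_force'])
p=camera('wrist');save(p,'w5.png');q=camera('side');save(q,'s5.png')
for n in('front0','mid0'):print(n,spot(n,p),spot(n,q))
a=cv2.imread('pics/w5.png');b=cv2.imread('pics/s5.png')[20:190,220:420]
c=np.zeros((600,800,3),np.uint8);c[:600,:400]=cv2.resize(a[60:360,220:420],(400,600));c[:340,400:]=cv2.resize(b,(400,340))
cv2.imwrite('pics/c5.png',c)
E
python3 g5.py
```

```text
6 [-0.02  0.2  -3.41] 27.5
12 [ 0.37  0.11 -3.56] 27.8
18 [ 0.03 -0.37 -2.38] 28.1
22 [ 0.51  0.64 -3.75] 28.3
26 [-0.13  0.21 -2.59] 28.6
30 [ 0.05  0.13 -2.59] 28.8
34 [-0.14 -0.09 -2.59] 29.1
38 [ 0.23 -0.64 -3.69] 29.4
[ 0.19998672  0.11520252 -3.34824778]
front0 [] []
mid0 [([0.4484, 0.1623, 0.1702], 0.41)] [([0.4587, 0.1779, 0.183], 0.37)]
```

View pics/c5.png

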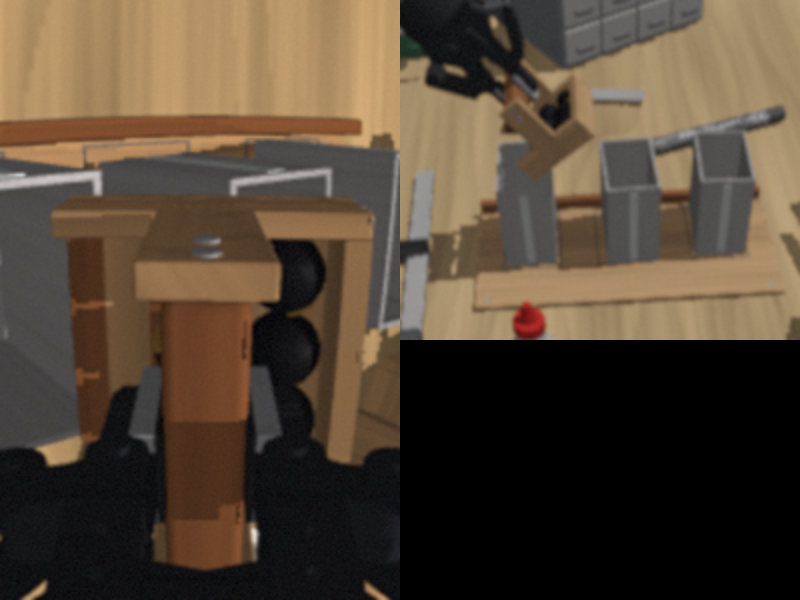

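The front row has left the tray, the rear knobs are seated, and the tin still stands. I'll level the tray and set it back down.

```bash
cat > g6.py <<'E'
from h import *
d=np.radians
for t in(26,13,0):
    r.movel(*tp(pourH(d(t),zc=.15),U1,d(t)),max_speed=.06)
r.movel(*tp(pourH(0,zc=.22),U1,0),max_speed=.12)
r.movel(*tp([.57,-.07,.30],(U0+U1)/2,0),max_speed=.12)
r.movel(*tp(H0+[0,0,.224],U0,0),max_speed=.12)
r.movel(*tp(H0+[0,0,.015],U0,0),max_speed=.1)
h=r.movel(*tp(H0-[0,0,.004],U0,0),max_speed=.02,guard=4)
s=r.state();print(h,s['ft_force'],s['tcp_pos'],s['clock'])
effector.set_gripper(.06);r.pause(.2)
r.movel(*tp(H0+[0,0,.2],U0,0),max_speed=.15)
r.reach([.47,-.02,.45],rot([0,1,0],[0,0,-1]));r.pause(.3)
p=camera('wrist');q=camera('top');v=camera('side');save(p,'w6.png');save(q,'t6.png');save(v,'s6.png')
for n in('tin','front0','tray','bottle'):
    for c in(p,q,v):print(n,spot(n,c))
print(r.state()['clock'])
# dark blobs inside the stood tin's rim in the top view
g=cv2.cvtColor(q['pixels'],cv2.COLOR_RGB2GRAY)
K=q['camera_matrix'];Ti=np.linalg.inv(q['world_from_camera'])
def pr(P): c=Ti[:3,:3]@P+Ti[:3,3]; return (K@c)[:2]/c[2]
for S in([.423,.158],[.549,.153]):
    o=pr(np.r_[S,.02]);u0,v0=int(o[0]),int(o[1]);print(o);print(g[v0-14:v0+15:2,u0-20:u0+26:2])
E
python3 g6.py
```

```text
True [-0.40555152  0.36520798  4.89252536] [ 0.55842296 -0.28785725  0.05715745] 39.8833
tin [([0.5546, 0.1663, 0.0581], 0.96), ([0.6772, 0.1611, 0.0739], 0.89), ([0.4228, 0.1762, 0.0612], 0.86)]
tin [([0.4383, -0.127, 0.1173], 0.63)]
tin [([0.6669, 0.1083, 0.0826], 0.77), ([0.4247, 0.108, 0.0836], 0.67), ([0.5534, 0.108, 0.0803], 0.59)]
front0 []
front0 [([0.5849, -0.2936, 0.03], 0.58)]
front0 [([0.5215, 0.0958, 0.0062], 0.71), ([0.5873, -0.275, 0.031], 0.24)]
tray [([0.5461, -0.2789, 0.0309], 0.86), ([0.3854, -0.3002, 0.0292], 0.64)]
tray [([0.5487, -0.2858, 0.0283], 0.8), ([0.3736, -0.309, 0.0145], 0.76)]
tray [([0.3863, -0.3193, 0.0274], 0.77), ([0.5537, -0.3016, 0.0302], 0.58)]
bottle [([0.441, -0.1192, 0.1161], 0.9), ([0.5093, 0.0959, 0.011], 0.52)]
bottle [([0.4409, -0.1282, 0.1186], 0.82)]
bottle [([0.4433, -0.1548, 0.1022], 0.87)]
44.4
[223.46093781 239.99979582]
[[ 66  66  66  65  66  64  65  65  62  64  65  62  62  63  66  87  98  99
  101 100 102 103 101]
 [ 63  62  60  60  62  64  61  61  63  63  64  69  68  68  70  85 100 103
  102 101 102 102 101]
 [ 65  66  71  74  76
[... 2024 characters left out ...]
101 102 101 103 104]
 [ 89  91  90  91  88  87  87  90  91  90  79  65  86 102 101 102 102 103
  101 100 105 104 101]
 [ 88  88  85  88  88  90  87  88  88  87  80  67  85 101 103 100 104 102
  103 101 101 102 104]
 [ 89  88  85  88  85  88  87  85  86  85  81  72  87 100 103 103 102 102
  101 102 101 100 102]
 [ 85  85  85  86  85  84  84  85  83  85  81  73  83 101 102 103 101 101
  101 101 101 102 103]
 [ 84  84  85  83  82  81  83  84  84  83  82  74  76  97 101 103 100 102
  104 105 100 101 105]
 [ 83  83  81  80  80  82  80  83  83  82  79  73  74  96 101 101 101 102
  101 102 100 101 102]
 [ 81  81  80  82  81  81  81  79  79  78  81  73  73  97 102 100 101 101
  102  99 103 102 102]]
```

```bash
python3 - <<'E'
from h import *
r.reach([.423,.085,.36],rot([0,1,0],[0,0,-1]));r.pause(.2)
p=camera('wrist');save(p,'w7.png')
T=np.array(p['world_from_camera']);K=p['camera_matrix']
Ti=np.linalg.inv(T)
def patch(z,xs,ys):
    X,Y=np.meshgrid(xs,ys);P=np.c_[X.ravel(),Y.ravel(),np.full(X.size,z)]@Ti[:3,:3].T+Ti[:3,3]
    t=np.arctan2(np.hypot(P[:,0],P[:,1]),P[:,2]);h=np.hypot(P[:,0],P[:,1]);k=K[0][0]*t/h
    u=(P[:,0]*k+K[0][2]).reshape(X.shape).astype(np.float32);v=(P[:,1]*k+K[1][2]).reshape(X.shape).astype(np.float32)
    return cv2.cvtColor(cv2.remap(p['pixels'],u,v,cv2.INTER_LINEAR),cv2.COLOR_RGB2GRAY)
for S in([.423,.158],[.5405,.155]):
    g=patch(.024,np.arange(S[0]-.04,S[0]+.041,.0025),np.arange(S[1]+.06,S[1]-.061,-.004))
    print('\n'.join(''.join('#' if q<30 else '+' if q<70 else '.' if q<110 else ' ' for q in row) for row in g));print()
b=cv2.cvtColor(cv2.imread('pics/s6.png'),cv2.COLOR_BGR2GRAY);a=cv2.cvtColor(cv2.imread('pics/side0.png'),cv2.COLOR_BGR2GRAY)
v=camera('side');Tv=np.linalg.inv(v['world_from_camera']);Kv=v['camera_matrix']
c=Tv[:3,:3]@np.array([.5215,.0958,.01])+Tv[:3,3];o=(Kv@c)[:2]/c[2];x,y=map(int,o);print(x,y);print(b[y-8:y+9:2,x-12:x+13:2]);
save(v,'s7.png');f=cv2.cvtColor(v['pixels'],cv2.COLOR_RGB2GRAY);print(f.min(),[(n,spot(n,v)) for n in('front0','mid0')])
# knobs on the board/bench: dark pixels in side view that were not dark at start
n,l,st,ce=cv2.connectedComponentsWithStats(((f<30)&(a>50)).astype(np.uint8))
print([(st[i].tolist()) for i in range(1,n) if st[i][4]>15])
t=patch(.02,np.arange(.48,.63,.004),np.arange(-.22,-.35,-.005));print('\n'.join(''.join('#' if q<30 else '+' if q<70 else '.' if q<110 else ' ' for q in row) for row in t))
E
```

```text
++++++++++++++++++++++++++++. .
  ++++++++++++++++++++++++++++. .
  .+++++++++++++++++++++++++++.  
  ..++++++++++++++++++++++++++.  
  ..+......................+++.  
  .........................+++.  
  .....+++++...............+++. .
  ...++######+.............+++. .
  ...+########+............+++. .
  ..+#########+............+++. .
  ..+#########+............+++. .
  ...+#######+.............+++. .
  .....++##++..............++++ .
  ....+######+.............++++  
  ...+########+............++++  
  ...+#########+...........++++  
  ...+########++...........+++.  
  ...+########+............+++.  
  ....++####++..............++.  
  ....++####++.............++++  
. ...+########+............++++  
. ...+#########+............+++  
  ...+#########+...........++++  
  ...+########+.....+.......+++  
  ....++#####+.....+........+++  
  ......++++...............++++  
  ......+++.......++++....+++++  
. ...++++++++++++++++++++++++++  
. ..+++++++++++++++++++++++++++  
  .++++++++++++++++++++++++++++  
                                 

++++++++++++....                 
  ..    ....+
[... 2001 characters left out ...]
     .+++++++.+++++##################
      .++++++.++++++##################
     .+++++++.++.+####################
.....+++++++++++++####################
#############++++#####################
##############+++++###################
##############+++++###################
##############++++####################
###############+######################
######################################
######################################
######################################
######################################
######################################
######################################
######################################
######################################
######################################
```

The rectified wrist patch shows three knobs inside the stood tin and no stray knobs outside it. The tray is down on the bench, so I'm handing in.

```bash
python3 -c "
from h import *
print(ticket.finish_job())"
```

```text
the job is handed in; nothing more can be done
None
```

The job is handed in, with no verdict returned: the fallen tin stands square on its outline with the three front knobs in it (checked by camera), the tray is back on the bench off the board, and I saw no shift in the full tins or the bottle; the six other knobs were last seen seated during the pour.

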